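# Activate a test cassette in the bench press

## Task

Lay the test cassette face up in the pocket of the press's pulled-out tray and let go of it, then push the tray fully home under the plunger. Press the black knob down gently to its soft first stop and pause there for about a second, then press on firmly, without ramming it, to the hard second stop so that the cassette's grey bar is driven all the way in; finally let the knob rise slowly under your hand, and leave it up and untouched with the cassette still in the closed tray. Do not disturb the jar, the bottle or the handheld reader.

Things in the scene. Friction and masses are not known exactly. Their poses are not given: they have to be found in the camera images.
- press: White benchtop press, fixed, 200 mm deep, 130 mm wide, head top 150 mm above the bench. Origin on the bench directly below the plunger's axis; +x points to its back (the column), the tray comes out along -x, z up. The head overhangs from x = -38 to +110 mm, its underside 78 mm above the bench.
- knob: Black mushroom knob on the press, 44 mm across; origin at the centre of its flat top, 200 mm above the bench when up, z up. Press straight down with shut fingers near the centre. The second stop is hard: 20 to 30 N there is right, more than 50 N is ramming. The knob springs back up if let go; it must rise slower than 0.2 m/s, so follow it up.
- plunger (a joint): Travel of the plunger and its steel foot (m): 0 up, grows downward, at most 0.026. It goes down freely against a return spring of about 1.5 to 2.5 N until the foot meets the cassette's grey bar at about 0.014 (soft first stop); about 0.022 when the bar is fully in (second stop).
- knob_spring (a joint): How far the knob is pressed into the soft spring of the first stop (m): 0 while the plunger moves freely, then 0 to 0.003 as the push grows from about 5 to 8 N, the grey bar staying put; 0.003 is solid, and from there the push climbs steeply until the bar gives way.
- tray (a joint): How far the grey tray is out (m): 0 fully home, at most 0.115; moves with about 2 N of friction and stays where it is left.
- pocket (a point): Centre of the floor of the tray's shallow pocket, 20 mm above the bench; axes as the press's. Inside the pocket is 116 mm (x) by 52 mm (y), walls 6 mm high with a flared rim up to 13 mm above the floor; the side walls are missing over the middle 56 mm to leave room for fingers. Moves with the tray.
- tab (a point): Centre of the front (-x) face, upper half, of the upright tab at the tray's front end, 44 mm above the bench. The tab is 50 mm wide, 8 mm thick, its top 54 mm above the bench; its front face is 109 mm in front (-x) of the pocket's centre. Push here along the press's +x.
- cassette_mid (a point): Loose white test cassette, 110 mm long (x), ends 46 mm wide and 14 mm thick, waisted to 26 mm over the middle 44 mm. A grey bar along its middle, 56 by 26 mm, stands to 34 mm above the underside. This point is the centre, 17 mm above the underside; z out of its face. Grasp across the 26 mm waist, closing along y. Either way round end for end will do. About 110 g.
- activator (a joint): How far the cassette's grey bar is pressed in (m): 0 unused, 0.008 fully in (its top then 26 mm above the underside). It gives way at about 14 N (a push of about 16 N on the knob) and stays where it is pressed. Only the press may push it, with the tray home.
- jar: Clear closed jar, 60 mm across and 60 mm high, a bystander; origin at the centre of its underside.
- bottle: White closed bottle, 60 mm across and 130 mm high, a bystander; origin at the centre of its underside.
- reader: Handheld reader, a white flat box 170 mm long (its x), 75 mm wide and 35 mm high, a bystander; origin at the centre of its underside.

How it is judged (in metres and radians):
On the way, in this order (a step that is already met when the one before it is completed fails the run):
1. the cassette lies face up in the pocket of the pulled-out tray, let go (horizontal distance between cassette_mid and pocket below 0.006 m and z of cassette_mid in the frame of pocket below 0.0195 m and angle between cassette_mid's own z axis and vertical below 0.06 rad and angle between the x axis of cassette_mid and the x axis of pocket, either way round below 0.12 rad and contact force between the fingers and cassette below 0.1 N and value of joint tray above 0.05 m), for 0.2 s.
2. the tray is fully home with the cassette in it (value of joint tray below 0.005 m and horizontal distance between cassette_mid and pocket below 0.006 m), for 0.2 s.
3. the knob is held at the soft first stop: its spring pressed in by 0.4 mm or more, the grey bar not yet moved (under 1.5 mm), for 0.5 s (value of joint tray below 0.006 m and value of joint plunger above 0.01 m and value of joint knob_spring above 0.0004 m and value of joint activator below 0.0015 m), for 0.5 s.
4. the knob is pressed to the hard second stop: the grey bar is in by 7 mm or more (value of joint activator above 0.007 m and value of joint plunger above 0.018 m), for 0.1 s.
At the end, for the whole second after the job is handed in: The grey bar is in by 7 mm or more of its 8 mm, the knob is back up (plunger within 2 mm of its top, its spring relaxed), the tray is within 6 mm of home, and the cassette lies flat, face up and at rest in the tray's pocket (centres within 6 mm) (value of joint activator above 0.007 m and value of joint plunger below 0.002 m and value of joint knob_spring below 0.0007 m and value of joint tray below 0.006 m and horizontal distance between cassette_mid and pocket below 0.006 m and z of cassette_mid in the frame of pocket below 0.0195 m and angle between cassette_mid's own z axis and vertical below 0.06 rad and linear speed of cassette below 0.02 m/s); the robot touches nothing.
It fails at once if the grey bar pressed in (over 2 mm) while the tray is not home (over 10 mm out) (value of joint activator above 0.002 m and value of joint tray above 0.01 m).
It fails at once if the knob rammed: pushed with more than 50 N (contact force between anything else and knob above 50 N).
It fails at once if the knob let snap back: plunger rising faster than 0.2 m/s (velocity of joint plunger below -0.2 m/s).
It fails at once if the jar, the bottle or the reader moved more than 20 mm (distance of any of jar, bottle, reader from where it was at the start of the episode above 0.02 m).
It also fails if it takes over 67 s, if anything falls off the work surface, if the arm or the gripper's body presses on something with over 40 N, if the wrist force passes 120 N, or if a joint passes its speed limit or range.

## Robot

A 6-joint arm with a two-finger parallel gripper is mounted at the origin on the work surface. World frame = base frame: x ahead of the robot, y to its left, z up, the work surface at z = 0. Lengths are in m, angles in degrees, forces in N, time in s.
With the tool pointing down it reaches from about 0.375 to 0.9 m from the base axis. Payload 3.1 kg.
Tool frame: the origin (TCP) lies on the centre line of the jaws, within the pads' length; the fingertips stand 25 mm ahead of it and the grasp point (between the pads) lies 6 mm ahead of it; z points along the fingers, y is the line along which they close (so a half turn about z gives the same grasp; the last joint's range is limited). The gripper opens to 87 mm and grips with 3 to 60 N. Pads are 19 mm wide; open, the fingers measure 117 mm over their backs; the gripper's body (75 mm by 190 mm) begins 51 mm behind the grasp point.
Start: joints at [62.596, 30.224, 82.088, -0, 67.689, -10.227], TCP at [0.185, 0.597, 0.217] pointing down, gripper open.
Joint ranges: [-176.69, 176.69], [-43.24, 126.21], [12.49, 139.97], [-82, 262], [0, 151.66], [-163.58, 163.58]. Speed limits (degrees/s): [159.86, 159.86, 180, 180, 180, 180].

## Interface

Orientations are given as a 3x3 rotation matrix whose columns are the frame's x, y, z axes.
In Python, from rig import * gives the robot as it stands.
- The arm moves only by the tool step_arm, never from a script. Its argument "steps" is a list of rows, each a list of 7 numbers: the shift along the tool's x, y, z normalised to -1 to 1, where 1 is 0.3 m, then the turn, a rotation vector about the tool's x, y, z normalised to -1 to 1, where 1 is 45 degrees, then the gripper's target within -1 to 1 (shut at 1, half-way at 0, fully open at -1). A call has 1 to 8 rows; each row is the pose to reach, as a shift and turn from the pose commanded when the call began, along the tool's axes at that moment; what a row does not reach only later rows make up. A row lasts 1/12 s, in which the tool goes at most 41.7 mm and 7.16 degrees, less where a joint would pass 70% of its speed; a pose out of reach is approached as far as the arm can. A call with a number of a shift or a turn outside -1 to 1 is refused whole. A call with a gripper value outside its range is refused whole. The fingers move at their own pace and stop on an object; the grip force is fixed at half the most. Time passes only in rows, so rows that repeat a pose let the fingers close. It gives the time, the measured TCP pose, the force, the opening and the grip force at its end, in the units of the state.
- read_state(): the state, without advancing time (a new reading comes with each control period).
- capture(name): name is "scene" or "top" or "wrist"; returns a dict with "image" (480x640x3 uint8, red, green, blue), "vertical_fov" (degrees; the focal length in pixels is half the picture's height over the tangent of half this angle, whatever the lens; pixels are square), "cx", "cy" (the principal point, pixels), "world_from_camera" (4x4, takes a point from camera to world coordinates); the wrist camera has in their place "T_tool_cam" (4x4, takes a point from camera to tool coordinates, whose origin is the TCP and whose axes are the flange's). Camera axes: x right, y down, z forward; pixel columns grow to the right and rows downward; lengths in m; the calibration is good to about 2 mm. The wrist camera is an equidistant fisheye: a pixel r from the principal point sees the ray r / f radians off the axis. A picture is of the moment at which its call begins: read the wrist's pose just before it. There is no depth.
- hand_in(): hands the job in; it is judged then, once.
The state is a dict: "time_s": time; "joint_positions": joint angles; "qvel": joint speeds; "tau": joint torques, N m; "position": TCP position; "tcp_rot": TCP orientation; "force": force on the tool from outside, world axes, zero at the start; "moment": the same for the moment, N m; "opening": opening from 0.0 (shut) to 1.0 (fully open); "grasp_force": force on a finger pad.
Only numpy, scipy, OpenCV 4.12 (cv2) and the standard library are available. Lean on these libraries where they do the work, as an engineer would, in place of code of your own. Each camera call takes 0.05 s, during which the arm holds its last target. There are 200 camera calls.

## Working session

There is one attempt and no reset: what is moved stays moved. The work goes in short steps, Python scripts to look and compute and a tool call to move; the robot and the scene stay as the last step left them, time stands still between calls to the robot, and variables do not carry over. Pictures are saved under pics/ and viewed, at most 10 in all, crops included, and the job is handed in when it is done.

Besides the shell and the picture viewer there is one more tool, called as name(argument=value, ...) on one line, values as JSON. step_arm: Moves the arm, as the interface text tells. Scaled input: -1 to 1 covers 0.3 m each way for a shift and 45 degrees each way for a turn. Its arguments: {"type":"object","properties":{"steps":{"type":"array"}},"required":["steps"]}

```bash
mkdir -p pics; ls; python3 - <<'E'
from rig import *
import cv2,pickle
s=read_state();print(s)
d={}
for n in("scene","top"):
    c=capture(n);d[n]=c;print(n,c["vertical_fov"],c["cx"],c["cy"],c["world_from_camera"])
    cv2.imwrite(f"pics/{n}0.png",c["image"][:,:,::-1])
pickle.dump(d,open("c0.pkl","wb"))
E
```

```text
pics
{'time_s': 0.0, 'joint_positions': array([ 6.25950091e+01,  3.02802115e+01,  8.21584226e+01, -1.73148649e-03,
        6.76886403e+01, -1.02255887e+01]), 'qvel': array([ 0.00565874,  0.03514019,  0.01082126,  0.01597552, -0.05030957,
        0.10601392]), 'tau': array([ 4.27174145e-04, -4.40038848e+01, -1.76591957e+01,  6.34618755e-02,
        5.82816044e-02, -1.77413253e-04]), 'position': array([0.18420725, 0.59643621, 0.215547  ]), 'tcp_rot': array([[-9.55387822e-01,  2.95352526e-01, -9.97619203e-04],
       [ 2.95353983e-01,  9.55385830e-01, -1.98493329e-03],
       [ 3.66856190e-04, -2.19103190e-03, -9.99997532e-01]]), 'force': array([ 1.38279095, -0.55568426,  0.62844085]), 'moment': array([ 0.01615038, -0.01538644, -0.06165337]), 'grasp_force': 0.0, 'opening': 1.0002868420381297}
scene 50.70664738820054 318.18224539357874 241.70601565061807 [[ 0.0090165   0.66998409 -0.7423207   1.57486359]
 [ 0.99989969  0.00206833  0.01401193 -0.06325545]
 [ 0.01092313 -0.74237257 -0.66989824  1.02380967]
 [ 0.          0.          0.          1.        ]]
top 52.67167443105527 319.70218898773015 252.51314063685118 [[ 0.0205573  -0.98122891  0.19174782  0.4452363 ]
 [-0.99965425 -0.02331791 -0.01215143 -0.01218629]
 [ 0.0163945  -0.19143172 -0.981369    1.10297142]
 [ 0.          0.          0.          1.        ]]
```

View pics/scene0.png

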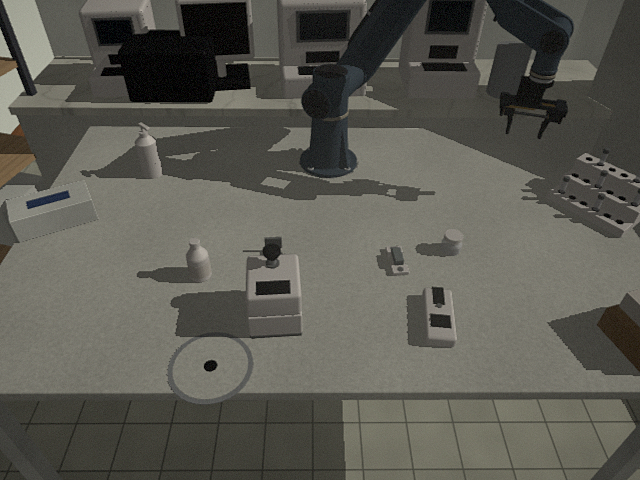

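View pics/top0.png

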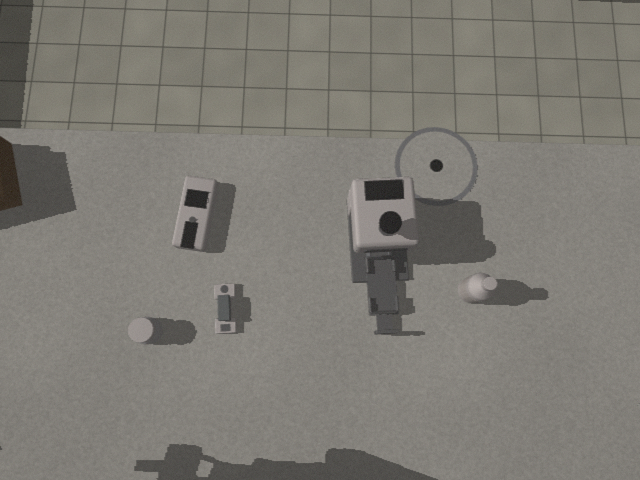

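The scene view shows the press at (273,290), the cassette at (398,260), the jar (452,241), the bottle (199,262) and the reader (439,316). In the top view the cassette is at (225,308), the knob at (390,222) and the tray's tab at about (400,332). I'll enlarge the top view to read edges.

```bash
cat > h.py <<'E'
import numpy as np,cv2,pickle
def ray(c,u,v):
    f=240/np.tan(np.radians(c["vertical_fov"]/2));T=c["world_from_camera"]
    return T[:3,3],T[:3,:3]@np.array([(u-c["cx"])/f,(v-c["cy"])/f,1])
def onz(c,u,v,z):
    o,d=ray(c,u,v);return o+d*(z-o[2])/d[2]
E
python3 - <<'E'
from h import *
d=pickle.load(open("c0.pkl","rb"));t=d["top"];im=t["image"]
a=cv2.resize(im[275:345,195:255],None,fx=6.5,fy=6.5,interpolation=cv2.INTER_CUBIC)
b=cv2.resize(im[195:345,345:430],None,fx=4,fy=4,interpolation=cv2.INTER_CUBIC)
o=np.zeros((600,800,3),np.uint8);o[:a.shape[0],:a.shape[1]]=a;o[:,400:400+b.shape[1]]=b
o=np.clip(o.astype(float)*1.5,0,255).astype(np.uint8)
cv2.imwrite("pics/crop.png",o[:,:,::-1])
for n,u,v,z in[("cas",225,308,.014),("knob",390,222,.2),("tab",400,332,.054),("jar",141,330,.06),("bottletop",489,284,.13),("reader",195,213,.035)]:print(n,onz(t,u,v,z).round(3))
E
```

```text
cas [0.527 0.183 0.014]
knob [ 0.685 -0.158  0.2  ]
tab [ 0.481 -0.201  0.054]
jar [0.473 0.349 0.06 ]
bottletop [ 0.578 -0.369  0.13 ]
reader [0.739 0.26  0.035]
```

View pics/crop.png

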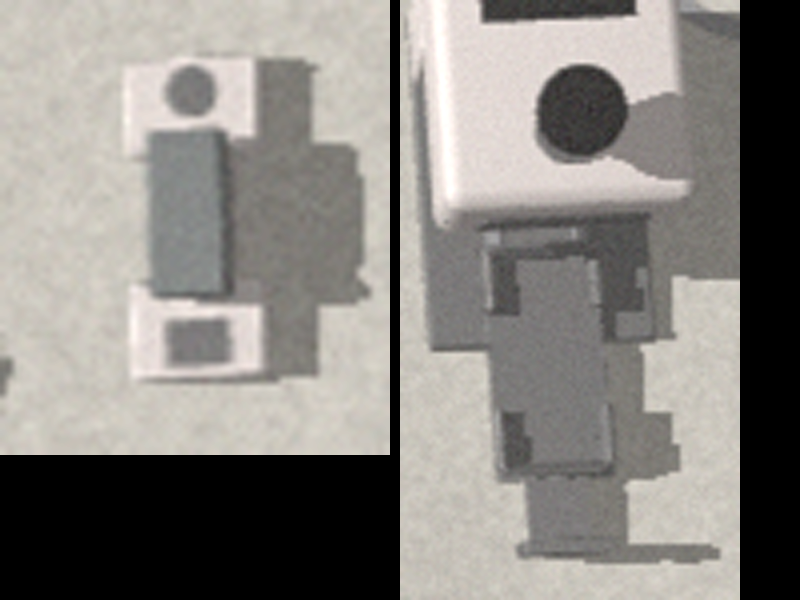

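The crop shows the cassette's end corners at about (124,66), (258,58), (133,380) and (265,374). It also shows the knob's centre at (583,110), the pocket rim's front corners at (497,473) and (611,468), and the tab's left end at (517,548).

```bash
python3 - <<'E'
from h import *
d=pickle.load(open("c0.pkl","rb"));t=d["top"]
C=[onz(t,195+u/6.5,275+v/6.5,.014) for u,v in[(124,66),(258,58),(133,380),(265,374)]]
m=np.mean(C,0);print("cas",m.round(4),[round(np.linalg.norm(C[i]-C[j]),4) for i,j in((0,1),(2,3),(0,2),(1,3))])
x=(C[0]+C[1]-C[2]-C[3]);y=C[0]-C[1]+C[2]-C[3]
print(np.degrees(np.arctan2(x[1],x[0])),np.degrees(np.arctan2(-y[0],y[1])))
G=lambda u,v,z:onz(t,345+(u-400)/4,195+v/4,z)
k=G(583,110,.2);print("knob",k.round(4))
for n,u,v,z in[("tabL",517,550,.054),("tabR",625,552,.054),("rimFL",496,475,.033),("rimFR",611,472,.033),("rimBL",484,250,.033),("rimBR",597,252,.033),("headFL",437,222,.14),("headFR",688,195,.14)]:print(n,G(u,v,z).round(4))
E
```

```text
cas [0.5257 0.183  0.014 ] [np.float64(0.0463), np.float64(0.0447), np.float64(0.1076), np.float64(0.1083)]
4.76476656817442 4.2769489082985235
knob [ 0.6838 -0.159   0.2   ]
tabL [ 0.4786 -0.1455  0.054 ]
tabR [ 0.4788 -0.2034  0.054 ]
rimFL [ 0.5197 -0.1366  0.033 ]
rimFR [ 0.5228 -0.2     0.033 ]
rimBL [ 0.6454 -0.1297  0.033 ]
rimBR [ 0.6457 -0.1934  0.033 ]
headFL [ 0.6392 -0.0941  0.14  ]
headFR [ 0.6563 -0.222   0.14  ]
```

```bash
cat >> h.py <<'E'
from scipy.spatial.transform import Rotation as Ro
def down(yaw): # tool y along press/cassette y at yaw deg, z down, x = -x direction
    c,s=np.cos(np.radians(yaw)),np.sin(np.radians(yaw))
    return np.array([[-c,-s,0],[-s,c,0],[0,0,-1.]])
def row(s,p,yaw):
    R=s["tcp_rot"];d=R.T@(np.array(p)-s["position"])/.3
    w=Ro.from_matrix(R.T@down(yaw)).as_rotvec(degrees=True)/45
    print("t",s["time_s"],"row",np.r_[d,w].round(4).tolist(),"pos",s["position"].round(4),"F",s["force"].round(1))
E
python3 - <<'E'
from h import *; from rig import *
row(read_state(),[.526,.183,.2],4.5)
E
```

```text
t 0.1 row [-1.4955, -0.9804, 0.0536, -0.0024, -0.0009, -0.4817] pos [0.1842 0.5965 0.2157] F [-0.6 -0.8 -0.2]
```

step_arm(steps=[[-0.75,-0.49,0.02,0,0,0,-1],[-0.75,-0.49,0.02,0,0,0,-1],[-0.75,-0.49,0.02,0,0,0,-1],[-0.75,-0.49,0.02,0,0,0,-1],[-0.75,-0.49,0.02,0,0,0,-1],[-0.75,-0.49,0.02,0,0,0,-1],[-0.75,-0.49,0.02,0,0,0,-1]])

```text
time_s: 0.68
position: [0.3584, 0.3867, 0.2101]
tcp_rot: [[-0.955, 0.298, 0.0], [0.298, 0.955, -0.002], [-0.001, -0.002, -1.0]]
force: [0.4, -0.5, -0.2]
opening: 0.999
grasp_force: 0.0
```

step_arm(steps=[[-0.75,-0.49,0.03,0,0,-0.48,-1],[-0.75,-0.49,0.03,0,0,-0.48,-1],[-0.75,-0.49,0.03,0,0,-0.48,-1],[-0.75,-0.49,0.03,0,0,-0.48,-1],[-0.75,-0.49,0.03,0,0,-0.48,-1],[-0.75,-0.49,0.03,0,0,-0.48,-1],[-0.75,-0.49,0.03,0,0,-0.48,-1],[-0.75,-0.49,0.03,0,0,-0.48,-1]])

```text
time_s: 1.35
position: [0.5325, 0.1785, 0.2012]
tcp_rot: [[-0.997, -0.071, 0.004], [-0.071, 0.997, -0.002], [-0.004, -0.002, -1.0]]
force: [0.0, 0.7, 0.7]
opening: 0.999
grasp_force: 0.0
```

```bash
cat >> h.py <<'E'
def wz(c,s,u,v,z): # wrist pixel to plane z
    f=240/np.tan(np.radians(c["vertical_fov"]/2));q=np.array([u-c["cx"],v-c["cy"]]);r=np.linalg.norm(q);a=r/f
    dc=np.r_[q/max(r,1e-9)*np.sin(a),np.cos(a)];T=c["T_tool_cam"];R=s["tcp_rot"]
    o=s["position"]+R@T[:3,3];d=R@T[:3,:3]@dc
    return o+d*(z-o[2])/d[2]
E
python3 - <<'E'
from h import *; from rig import *
s=read_state();row(s,[.526,.183,.2],4.5)
c=capture("wrist");pickle.dump((s,c),open("w1.pkl","wb"));print(c["vertical_fov"],c["cx"],c["cy"],c["T_tool_cam"].round(3))
cv2.imwrite("pics/w1.png",c["image"][:,:,::-1])
E
```

```text
t 1.35 row [0.0205, 0.0166, 0.004, -0.0028, 0.0047, -0.009] pos [0.5325 0.1785 0.2012] F [0.  0.7 0.7]
65.70646984690485 317.58798418316286 241.47044416112553 [[ 0.    -0.967 -0.254  0.069]
 [ 1.     0.001 -0.001 -0.001]
 [ 0.001 -0.254  0.967 -0.169]
 [ 0.     0.     0.     1.   ]]
```

View pics/w1.png

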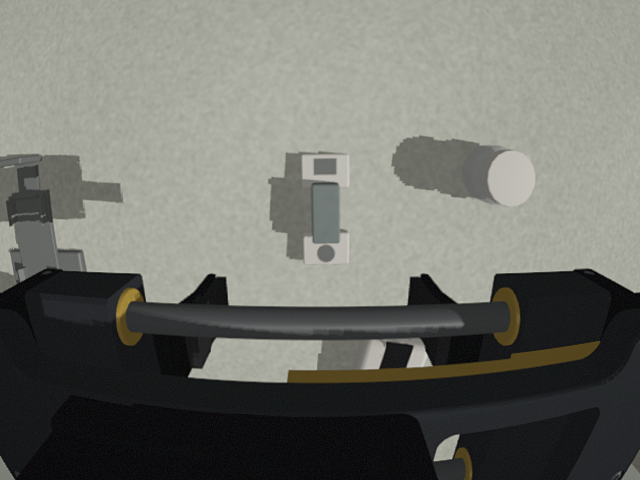

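The wrist view shows the cassette at about (326,208), spanning rows 152 to 264, with the jar at (511,178). I'll fit its white ends.

```bash
python3 - <<'E'
from h import *
s,c=pickle.load(open("w1.pkl","rb"));im=c["image"]
g=cv2.cvtColor(im,cv2.COLOR_RGB2GRAY)
print(g[160,320:350:4],g[160,355:380:5],g[210,310:345:3])
x0,y0=285,140;sub=g[y0:280,x0:365]
m=(sub>np.median(g[100:140,280:370])+20).astype(np.uint8)
n,l,st,ce=cv2.connectedComponentsWithStats(m)
ends=sorted([i for i in range(1,n) if st[i][4]>150],key=lambda i:ce[i][1]);print(st[ends])
ys,xs=np.nonzero(np.isin(l,ends))
P=np.array([wz(c,s,x+x0,y+y0,.014)[:2] for x,y in zip(xs,ys)],np.float32)
print(cv2.minAreaRect(P))
for i in ends:
  ys,xs=np.nonzero(l==i);Q=np.array([wz(c,s,x+x0,y+y0,.014)[:2] for x,y in zip(xs,ys)],np.float32);print(cv2.minAreaRect(Q))
E
```

```text
[108 105 106 106 155 186 186 197] [172 174 170 168 175] [106 102 117 119 119 119 120 119 119 120 167 173]
[]Traceback (most recent call last):
  File "<stdin>", line 11, in <module>
cv2.error: OpenCV(4.12.0) /io/opencv/modules/imgproc/src/convhull.cpp:143: error: (-215:Assertion failed) total >= 0 && (depth == CV_32F || depth == CV_32S) in function 'convexHull'
```

```bash
python3 - <<'E'
from h import *
s,c=pickle.load(open("w1.pkl","rb"));im=c["image"]
b=cv2.GaussianBlur(im,(3,3),0).astype(int)
print(b[170,[308,343,345]],b[100,330],b[250,[310,345]],b[200,360])
x0,y0=285,140
q=(b[...,1]-b[...,0])[y0:280,x0:365]; print(q[::9,::6])
m=(q<-1).astype(np.uint8);m=cv2.morphologyEx(m,cv2.MORPH_OPEN,np.ones((3,3)))
n,l,st,ce=cv2.connectedComponentsWithStats(m)
ends=[i for i in range(1,n) if st[i][4]>150];print(st[ends])
for E in [ends]+[[i] for i in ends]:
  ys,xs=np.nonzero(np.isin(l,E));Q=np.array([wz(c,s,x+x0,y+y0,.014)[:2] for x,y in zip(xs,ys)],np.float32);print(cv2.minAreaRect(Q))
E
```

```text
[[187 185 178]
 [188 186 179]
 [188 186 179]] [171 172 162] [[186 183 177]
 [187 185 178]] [171 172 161]
[[ 1  1  1  1  1  0  1  2  1  2  1  1  1  1]
 [ 1  1  1  1  1  1  1  1  1  1  1  0  1  0]
 [ 1  1  1 -3 -2 -1 -2 -1 -1 -2 -2  1  1  1]
 [ 1  0  1 -3 -3  2  3  2  2 -3 -3  1  1  1]
 [ 1  1  1 -2 -3 -2 -2 -2 -3 -2 -2  1  1  1]
 [ 1  1  1 -2 -1  8  7  7  7  1 -2  1  1  1]
 [ 1  1  2  1  1  8  7  7  8  5  1  1  1  0]
 [ 1  1  0  1  1  6  8  7  7  6  1  1  1  1]
 [ 1  1  0  1  1  8  7  9  8  6  1  1  1  1]
 [ 0  1  0  1  1  8  8  8  7  6  1  1  1  1]
 [ 1  1  0  0  0  9  8  8  8  6 -1  1  0  1]
 [ 1  0  1 -2 -2  9  8  8  8  4 -2  2  1  1]
 [ 1  1  2 -1 -3 -3  2  2 -1 -3 -3  1  1  1]
 [ 2  1  0 -1 -3 -3  1  1  0 -2 -3  1  1  1]
 [ 1  1  1  1  1  1  0  1  1  1  1  1  1  1]
 [ 1  1  2  1  1  1  1  1  1  2  1  0  1  1]]
[[ 16  14  48  33 934]
 [ 46  91  18  32 399]
 [ 18  92  18  32 377]]
((0.5251450538635254, 0.18386489152908325), (0.1086200401186943, 0.04504646733403206), 5.069415092468262)
((0.4866727590560913, 0.1805417537689209), (0.03087788075208664, 0.04493160545825958), 4.316850662231445)
((0.5613576769828796, 0.20117536187171936), (0.03216361999511719, 0.017171097919344902), 4.695116996765137)
((0.5643611550331116, 0.17330223321914673), (0.032114461064338684, 0.016973812133073807), 4.224748611450195)
```

```bash
python3 - <<'E'
from h import *; from rig import *
row(read_state(),[.5250,.1837,.030],4.6)
E
```

```text
t 1.4 row [0.0152, 0.0111, 0.5701, -0.0003, 0.0005, -0.0104] pos [0.5297 0.1807 0.201 ] F [-0.4  0.9  0.2]
```

step_arm(steps=[[0.015,0.011,0.1,0,0,-0.01,-1],[0.015,0.011,0.23,0,0,-0.01,-1],[0.015,0.011,0.36,0,0,-0.01,-1],[0.015,0.011,0.46,0,0,-0.01,-1],[0.015,0.011,0.46,0,0,-0.01,-1],[0.015,0.011,0.46,0,0,-0.01,-1]])

```text
time_s: 1.9
position: [0.5206, 0.187, 0.0623]
tcp_rot: [[-0.996, -0.086, -0.005], [-0.086, 0.996, -0.001], [0.005, -0.0, -1.0]]
force: [0.1, 0.4, -0.4]
opening: 0.999
grasp_force: 0.0
```

```bash
python3 - <<'E'
from h import *; from rig import *
row(read_state(),[.5250,.1837,.030],4.6)
E
```

```text
t 1.9 row [-0.0143, -0.0122, 0.1076, -0.0001, -0.0066, 0.0075] pos [0.5206 0.187  0.0623] F [ 0.1  0.4 -0.4]
```

step_arm(steps=[[-0.014,-0.012,0,0,-0.006,0.007,-1],[-0.014,-0.012,0.05,0,-0.006,0.007,-1],[-0.014,-0.012,0.105,0,-0.006,0.007,-1],[-0.014,-0.012,0.105,0,-0.006,0.007,-1],[-0.014,-0.012,0.105,0,-0.006,0.007,-1]])

```text
time_s: 2.32
position: [0.5285, 0.1833, 0.0338]
tcp_rot: [[-0.997, -0.08, 0.007], [-0.08, 0.997, 0.001], [-0.007, 0.0, -1.0]]
force: [0.1, 0.5, -0.2]
opening: 1.0
grasp_force: 0.0
```

step_arm(steps=[[0,0,0,0,0,0,1],[0,0,0,0,0,0,1],[0,0,0,0,0,0,1],[0,0,0,0,0,0,1],[0,0,0,0,0,0,1],[0,0,0,0,0,0,1],[0,0,0,0,0,0,1],[0,0,0,0,0,0,1]])

```text
time_s: 2.98
position: [0.5273, 0.183, 0.032]
tcp_rot: [[-0.997, -0.079, 0.004], [-0.079, 0.997, 0.0], [-0.005, -0.0, -1.0]]
force: [0.0, -0.1, 0.7]
opening: 0.48
grasp_force: 0.0
```

step_arm(steps=[[0,0,0,0,0,0,1],[0,0,0,0,0,0,1],[0,0,0,0,0,0,1],[0,0,0,0,0,0,1],[0,0,0,0,0,0,1],[0,0,0,0,0,0,1]])

```text
time_s: 3.48
position: [0.5274, 0.1831, 0.032]
tcp_rot: [[-0.997, -0.08, 0.005], [-0.08, 0.997, 0.0], [-0.005, -0.0, -1.0]]
force: [1.0, 0.1, -0.2]
opening: 0.045
grasp_force: 0.0
```

```bash
python3 - <<'E'
from h import *; from rig import *
row(read_state(),[.583,-.165,.2],3.4)
E
```

```text
t 3.4833 row [-0.0952, -1.1713, -0.5594, 0.0, 0.006, 0.0258] pos [0.5274 0.1831 0.032 ] F [ 1.   0.1 -0.2]
```

The fingers closed past 26 mm, so the grasp missed. I'll look.

```bash
python3 - <<'E'
from h import *; from rig import *
s=read_state();print(s["opening"],s["grasp_force"])
c=capture("wrist");t=capture("top");pickle.dump((s,c,t),open("w2.pkl","wb"))
o=np.zeros((480,800,3),np.uint8);o[:,:480]=c["image"][:,80:560]
a=cv2.resize(t["image"][250:360,165:265],None,fx=3.2,fy=3.2);o[:a.shape[0],480:]=a
cv2.imwrite("pics/w2.png",o[:,:,::-1])
E
```

```text
0.04489380412035865 0.0
```

View pics/w2.png

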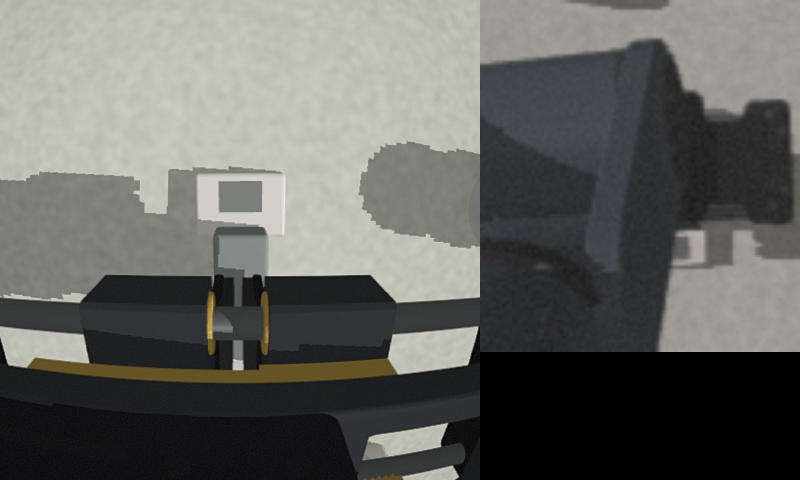

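The bar's end shows at about (240,240), directly ahead of the fingers. It's unclear whether the fingers hold it, so I'll close further and read the force.

step_arm(steps=[[0,0,0,0,0,0,1],[0,0,0,0,0,0,1],[0,0,0,0,0,0,1],[0,0,0,0,0,0,1]])

```text
time_s: 3.92
position: [0.5274, 0.183, 0.032]
tcp_rot: [[-0.997, -0.079, 0.005], [-0.079, 0.997, 0.0], [-0.005, -0.0, -1.0]]
force: [0.2, 0.1, 0.1]
opening: 0.001
grasp_force: 0.0
```

step_arm(steps=[[0,0,0,0,0,0,1],[0,0,0,0,0,0,1],[0,0,0,0,0,0,1],[0,0,0,0,0,0,1]])

```text
time_s: 4.25
position: [0.5274, 0.183, 0.0321]
tcp_rot: [[-0.997, -0.079, 0.005], [-0.079, 0.997, 0.0], [-0.005, 0.0, -1.0]]
force: [0.9, 0.6, 0.6]
opening: 0.011
grasp_force: 0.0
```

```bash
python3 - <<'E'
from h import *
s,c,t=pickle.load(open("w2.pkl","rb"))
for u,v,z in[(277,173,.014),(365,175,.014),(277,235,.014),(364,237,.014),(294,230,.034),(348,228,.034),(319,275,.034)]:print(wz(c,s,u,v,z).round(4))
print(onz(t,165+705/3.2-150,250+267/3.2,.014))
T=np.linalg.inv(c["T_tool_cam"])
for p in[(0,0,.025),(0,.0,.0),(0,.01,.025),(0,.01,0)]:
  q=T[:3,:3]@p+T[:3,3];a=np.arctan2(np.hypot(*q[:2]),q[2]);f=371.6;print(p,np.array([c["cx"],c["cy"]])+q[:2]/np.hypot(*q[:2])*a*f)
E
```

```text
[0.4736 0.1574 0.014 ]
[0.471  0.2017 0.014 ]
[0.5057 0.1593 0.014 ]
[0.5031 0.2045 0.014 ]
[0.4975 0.1689 0.034 ]
[0.4946 0.1937 0.034 ]
[0.5185 0.1822 0.034 ]
[0.47137692 0.15708263 0.014     ]
(0, 0, 0.025) [319.08703578 273.4559772 ]
(0, 0.0, 0.0) [319.24282276 290.57730551]
(0, 0.01, 0.025) [337.14602822 273.43856188]
(0, 0.01, 0) [339.64164526 290.53411302]
```

The cassette hasn't moved and the view is consistent, so I'll lift a little and see whether it comes along.

step_arm(steps=[[0,0,-0.05,0,0,0,1],[0,0,-0.1,0,0,0,1],[0,0,-0.15,0,0,0,1],[0,0,-0.2,0,0,0,1],[0,0,-0.2,0,0,0,1],[0,0,-0.2,0,0,0,1]])

```text
time_s: 4.75
position: [0.5277, 0.1831, 0.0926]
tcp_rot: [[-0.997, -0.08, 0.007], [-0.08, 0.997, 0.001], [-0.007, 0.0, -1.0]]
force: [-0.1, 0.5, -0.4]
opening: 0.007
grasp_force: 0.0
```

```bash
python3 - <<'E'
from h import *; from rig import *
s=read_state();print(s["opening"],s["grasp_force"],s["position"],s["force"])
c=capture("wrist");t=capture("scene");pickle.dump((s,c,t),open("w3.pkl","wb"))
o=np.zeros((480,800,3),np.uint8);o[:,:480]=c["image"][:,80:560]
a=cv2.resize(t["image"][160:290,350:450],None,fx=3.2,fy=3.2);o[:a.shape[0],480:]=a
cv2.imwrite("pics/w3.png",o[:,:,::-1])
E
```

```text
0.006845364003400582 0.0 [0.52766509 0.18311361 0.09261563] [-0.07658602  0.54704763 -0.40699236]
```

View pics/w3.png

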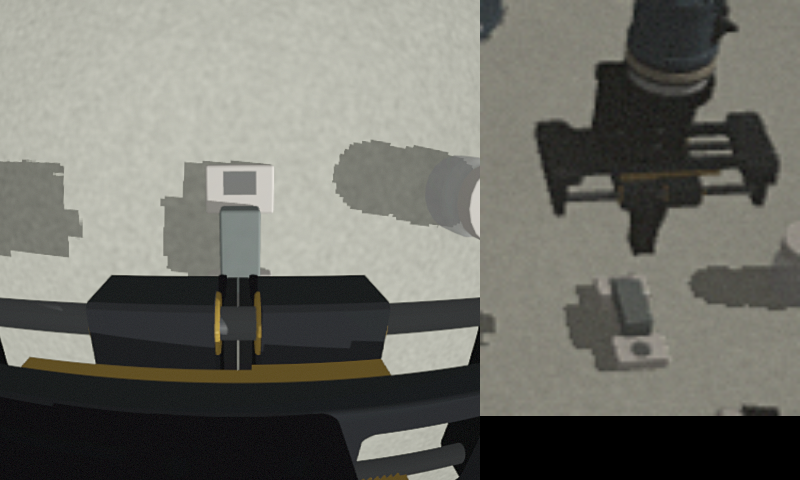

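```bash
python3 - <<'E'
from h import *
s,c,t=pickle.load(open("w3.pkl","rb"));T=np.linalg.inv(t["world_from_camera"]);f=240/np.tan(np.radians(t["vertical_fov"]/2))
for p in[(.5277,.1831,.0676),(.5277,.1831,.0926),(.5277,.1831,.105),(.5277,.1831,.034)]:
  q=T[:3,:3]@p+T[:3,3];u=np.array([t["cx"],t["cy"]])+q[:2]/q[2]*f;print(p,u,((u-[350,160])*3.2+[480,0]))
for u,v,z in[(287,167,.014),(353,167,.014),(300,207,.034),(340,207,.034)]:print(wz(c,s,u,v,z).round(4))
b=s["position"];print(t["image"].shape)
E
```

```text
(0.5277, 0.1831, 0.0676) [398.87668008 244.83852518] [636.40537625 271.48328057]
(0.5277, 0.1831, 0.0926) [399.93729716 238.18332034] [639.7993509  250.18662508]
(0.5277, 0.1831, 0.105) [400.47280263 234.82310798] [641.51296841 239.43394554]
(0.5277, 0.1831, 0.034) [397.48996689 253.53993167] [631.96789405 299.32778133]
[0.4747 0.1577 0.014 ]
[0.4712 0.2013 0.014 ]
[0.4975 0.1689 0.034 ]
[0.4955 0.1936 0.034 ]
(480, 640, 3)
```

The cassette still lies on the bench at about (240,190), with its bar ahead of the shut fingers. In the scene crop the fingertips are at (645,250), which projects to the TCP's own height. So the tips really stand about at the TCP, not 25 mm ahead of it, and I closed above the bar. I'll reopen and go lower in steps, watching the force.

step_arm(steps=[[0.006,0.002,0,0,0.007,0,-1],[0.006,0.002,0,0,0.007,0,-1],[0.006,0.002,0,0,0.007,0,-1],[0.006,0.002,0,0,0.007,0,-1],[0.006,0.002,0,0,0.007,0,-1],[0.006,0.002,0,0,0.007,0,-1],[0.006,0.002,0,0,0.007,0,-1],[0.006,0.002,0,0,0.007,0,-1]])

```text
time_s: 5.52
position: [0.5253, 0.1835, 0.0921]
tcp_rot: [[-0.997, -0.079, -0.001], [-0.079, 0.997, -0.0], [0.001, 0.0, -1.0]]
force: [-0.0, -0.1, -0.6]
opening: 0.525
grasp_force: 0.0
```

step_arm(steps=[[0,0,0.05,0,0,0,-1],[0,0,0.1,0,0,0,-1],[0,0,0.15,0,0,0,-1],[0,0,0.2,0,0,0,-1],[0,0,0.22,0,0,0,-1],[0,0,0.225,0,0,0,-1],[0,0,0.225,0,0,0,-1]])

```text
time_s: 6.1
position: [0.5251, 0.1835, 0.0244]
tcp_rot: [[-0.997, -0.079, -0.001], [-0.079, 0.997, -0.0], [0.001, -0.0, -1.0]]
force: [0.2, -0.3, 0.3]
opening: 0.983
grasp_force: 0.0
```

step_arm(steps=[[0,0,0.01,0,0,0,-1],[0,0,0.02,0,0,0,-1],[0,0,0.025,0,0,0,-1],[0,0,0.025,0,0,0,-1]])

```text
time_s: 6.43
position: [0.5252, 0.1835, 0.0171]
tcp_rot: [[-0.997, -0.08, -0.001], [-0.08, 0.997, -0.0], [0.001, -0.0, -1.0]]
force: [0.2, 0.8, -0.3]
opening: 1.002
grasp_force: 0.0
```

step_arm(steps=[[0,0,0.01,0,0,0,-1],[0,0,0.02,0,0,0,-1],[0,0,0.025,0,0,0,-1],[0,0,0.025,0,0,0,-1]])

```text
time_s: 6.77
position: [0.5249, 0.1834, 0.0091]
tcp_rot: [[-0.997, -0.08, -0.002], [-0.08, 0.997, -0.0], [0.002, -0.0, -1.0]]
force: [-0.5, -0.4, 0.3]
opening: 0.999
grasp_force: 0.0
```

Still free at a TCP height of 9 mm, which confirms the tips aren't 25 mm ahead. I'll close here.

step_arm(steps=[[0,0,0,0,0,0,1],[0,0,0,0,0,0,1],[0,0,0,0,0,0,1],[0,0,0,0,0,0,1],[0,0,0,0,0,0,1],[0,0,0,0,0,0,1],[0,0,0,0,0,0,1],[0,0,0,0,0,0,1]])

```text
time_s: 7.43
position: [0.5252, 0.1835, 0.0096]
tcp_rot: [[-0.997, -0.08, -0.001], [-0.08, 0.997, -0.0], [0.001, 0.0, -1.0]]
force: [-0.2, -0.3, 0.7]
opening: 0.475
grasp_force: 0.0
```

step_arm(steps=[[0,0,0,0,0,0,1],[0,0,0,0,0,0,1],[0,0,0,0,0,0,1],[0,0,0,0,0,0,1],[0,0,0,0,0,0,1]])

```text
time_s: 7.85
position: [0.5252, 0.1835, 0.0095]
tcp_rot: [[-0.997, -0.079, -0.001], [-0.079, 0.997, -0.0], [0.001, 0.0, -1.0]]
force: [-0.4, 0.8, 0.5]
opening: 0.3
grasp_force: 30.0
```

Gripped: opening 0.30 (26 mm) at 30 N. Next I'll lift and go over the tray high up, to view the pocket with the wrist camera.

step_arm(steps=[[0,0,-0.05,0,0,0,1],[0,0,-0.15,0,0,0,1],[0,0,-0.27,0,0,0,1],[0,0,-0.4,0,0,0,1],[0,0,-0.53,0,0,0,1],[0,-0.1,-0.66,0,0,0,1],[0,-0.2,-0.78,0,0,0,1],[0,-0.3,-0.86,0,0,0,1]])

```text
time_s: 8.52
position: [0.5318, 0.1007, 0.2637]
tcp_rot: [[-0.997, -0.082, 0.001], [-0.082, 0.997, 0.0], [-0.001, 0.0, -1.0]]
force: [0.7, -0.5, -0.7]
opening: 0.296
grasp_force: 30.0
```

```bash
python3 - <<'E'
from h import *; from rig import *
s=read_state();print(s["opening"]);row(s,[.635,-.163,.27],3.4)
E
```

```text
0.2955024394631365
t 8.5167 row [-0.2711, -0.9043, -0.0208, 0.0002, 0.0012, 0.0287] pos [0.5318 0.1007 0.2637] F [ 0.7 -0.5 -0.7]
```

step_arm(steps=[[-0.03,-0.12,-0.02,0,0,0.028,1],[-0.07,-0.25,-0.02,0,0,0.028,1],[-0.11,-0.38,-0.02,0,0,0.028,1],[-0.15,-0.51,-0.02,0,0,0.028,1],[-0.19,-0.64,-0.02,0,0,0.028,1],[-0.23,-0.76,-0.02,0,0,0.028,1],[-0.26,-0.84,-0.02,0,0,0.028,1],[-0.27,-0.88,-0.02,0,0,0.028,1]])

```text
time_s: 9.18
position: [0.6346, -0.16, 0.2665]
tcp_rot: [[-0.999, -0.054, -0.0], [-0.054, 0.999, -0.001], [0.0, -0.001, -1.0]]
force: [0.4, 0.9, -0.9]
opening: 0.299
grasp_force: 30.0
```

step_arm(steps=[[0,0,0,0,0,0,1],[0,0,0,0,0,0,1],[0,0,0,0,0,0,1]])

```text
time_s: 9.43
position: [0.6326, -0.1539, 0.267]
tcp_rot: [[-0.998, -0.059, -0.003], [-0.059, 0.998, 0.002], [0.003, 0.002, -1.0]]
force: [-0.4, 0.3, -1.4]
opening: 0.296
grasp_force: 30.0
```

```bash
python3 - <<'E'
from h import *; from rig import *
s=read_state();print(s["opening"],s["position"],s["tcp_rot"].round(4))
c=capture("wrist");pickle.dump((s,c),open("w4.pkl","wb"))
cv2.imwrite("pics/w4.png",np.clip(c["image"][:,:,::-1]*1.4,0,255).astype(np.uint8))
E
```

```text
0.29575799986618306 [ 0.63262316 -0.15389297  0.26697678] [[-0.9983 -0.0588 -0.0027]
 [-0.0588  0.9983  0.0017]
 [ 0.0026  0.0019 -1.    ]]
```

View pics/w4.png

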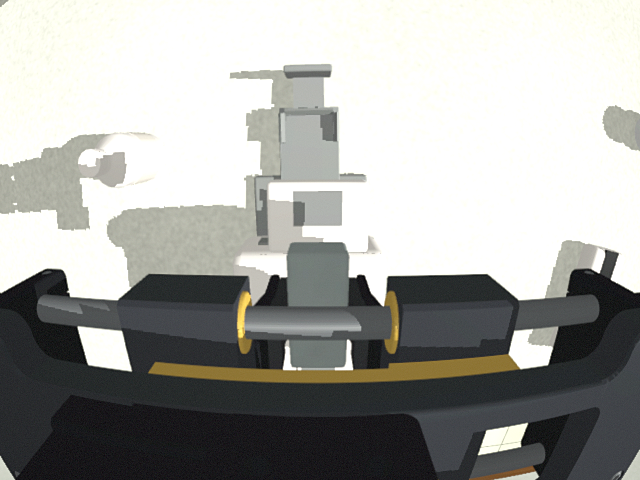

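The wrist view shows the tab's top at about (307,68) and the front pocket rim with corners at (280,109) and (338,109). The held cassette's front end has corners at (269,181) and (368,181).

```bash
python3 - <<'E'
from h import *
s,c=pickle.load(open("w4.pkl","rb"));im=c["image"]
A={}
for n,u,v,z in[("tabFL",331.5,65,.054),("tabFR",283,66,.054),("tabBL",331.5,76,.054),("rimFL",338.5,108,.033),("rimFR",279.5,108.5,.033),("rimL2",338.5,180,.033),("rimR2",279.5,180,.033),("cF1",269,181,.2715),("cF2",368,181,.2715),("cB1",267,251,.2715),("cB2",369,251,.2715)]:
  A[n]=wz(c,s,u,v,z);print(n,A[n].round(4))
x=(A["rimFL"]+A["rimFR"])/2;t=(A["tabFL"]+A["tabFR"])/2;print("rim mid",x,"tab mid",t)
for q in[(A["cF1"]+A["cF2"])/2,(A["cB1"]+A["cB2"])/2]:print("cas in tool",(s["tcp_rot"].T@(q-s["position"])).round(4))
np.set_printoptions(linewidth=200)
g=cv2.cvtColor(im,cv2.COLOR_RGB2GRAY)
print("col308 rows58-125",g[58:126,308]);print("row70",g[70,278:338]);print("row 120",g[120,272:346]);print("row 190",g[190,262:276],g[190,362:376]);print(g[170:190,290])
E
```

```text
tabFL [ 0.4776 -0.1495  0.054 ]
tabFR [ 0.4812 -0.1987  0.054 ]
tabBL [ 0.4894 -0.1489  0.054 ]
rimFL [ 0.5202 -0.1388  0.033 ]
rimFR [ 0.5241 -0.2017  0.033 ]
rimL2 [ 0.5984 -0.1338  0.033 ]
rimR2 [ 0.6021 -0.1978  0.033 ]
cF1 [ 0.5802 -0.1795  0.2715]
cF2 [ 0.5776 -0.1355  0.2715]
cB1 [ 0.6126 -0.1794  0.2715]
cB2 [ 0.6099 -0.1322  0.2715]
rim mid [ 0.5221582  -0.17024796  0.033     ] tab mid [ 0.47936613 -0.17412084  0.054     ]
cas in tool [ 0.0538 -0.0004 -0.0044]
cas in tool [ 0.0215 -0.0006 -0.0045]
col308 rows58-125 [192 195 198 199 201 202 146 122 126 128 128 126 116  88  72  73  73  70  74 108 131 130 130 130 130 130 130 129 129 131 129 131 128 129 129 129 129 129 129 129 130 130 130 130 130 130 128 130 131
 128 119 115 107 100  99  99  97 129 131 128 128 128 129 129 129 129 129 128]
row70 [137 133 130 132 149 131 104 122 122 122 121 122 121 123 121 121 121 121 118 119 121 119 118 119 118 117 118 117 117 118 116 117 118 115 117 115 116 116 114 114 114 114 113 112 111 114 114 111 112
 111 111 110 115 139 179 192 193 193 193 194]
row 120 [131 130 131 131 132 132 109  85 102 147 149 147 142 124 123 128 129 128 129 128 129 129 128 128 129 129 129 129 130 128 128 130 129 130 130 130 129 128 130 129 130 129 128 129 129 129 132 131  99
  80  83  82  83  83  83  82  83  83  84  83  78  76  70  66  79 155 163 179 189 189 189 190 192 193]
row 190 [ 77  78  80  83  93 132 161 186 206 208 207 207 207 207] [210 209 209 214 225 234 220 199 191 188 188 188 190 193]
[129 129 127 128 127 129 127 129 128 127 125 128 166 187 194 201 207 208 207 208]
```

```bash
python3 - <<'E'
from h import *; from rig import *
s=read_state();row(s,[.5825,-.1655,.267],3.5);row(s,[.5825,-.1655,.06],3.5)
E
```

```text
t 9.4833 row [0.1697, -0.0292, 0.0011, 0.0017, -0.0026, -0.0021] pos [ 0.6328 -0.1537  0.2672] F [-0.3  0.7 -1.2]
t 9.4833 row [0.1683, -0.0301, 0.6911, 0.0017, -0.0026, -0.0021] pos [ 0.6328 -0.1537  0.2672] F [-0.3  0.7 -1.2]
```

step_arm(steps=[[0.09,-0.016,0,0,0,0,1],[0.168,-0.03,0,0,0,0,1],[0.168,-0.03,0.07,0,0,0,1],[0.168,-0.03,0.14,0,0,0,1],[0.168,-0.03,0.2,0,0,0,1],[0.168,-0.03,0.2,0,0,0,1],[0.168,-0.03,0.2,0,0,0,1],[0.168,-0.03,0.2,0,0,0,1]])

```text
time_s: 10.15
position: [0.5846, -0.1672, 0.2086]
tcp_rot: [[-0.998, -0.059, 0.001], [-0.059, 0.998, -0.001], [-0.001, -0.001, -1.0]]
force: [-0.3, -0.2, -0.3]
opening: 0.296
grasp_force: 30.0
```

```bash
python3 - <<'E'
from h import *; from rig import *
s=read_state();row(s,[.5825,-.1655,.06],3.5)
E
```

```text
t 10.15 row [0.007, 0.0065, 0.4953, -0.0011, 0.0011, -0.0026] pos [ 0.5846 -0.1672  0.2086] F [-0.3 -0.2 -0.3]
```

step_arm(steps=[[0.007,0.006,0.03,0,0,0,1],[0.007,0.006,0.12,0,0,0,1],[0.007,0.006,0.21,0,0,0,1],[0.007,0.006,0.3,0,0,0,1],[0.007,0.006,0.39,0,0,0,1],[0.007,0.006,0.45,0,0,0,1],[0.007,0.006,0.48,0,0,0,1],[0.007,0.006,0.48,0,0,0,1]])

```text
time_s: 10.82
position: [0.5805, -0.1656, 0.0617]
tcp_rot: [[-0.998, -0.058, -0.004], [-0.058, 0.998, 0.001], [0.004, 0.002, -1.0]]
force: [-0.5, 0.2, -1.2]
opening: 0.296
grasp_force: 30.0
```

step_arm(steps=[[0,0,0,0,0,0,1],[0,0,0,0,0,0,1]])

```text
time_s: 10.98
position: [0.5829, -0.1668, 0.0649]
tcp_rot: [[-0.998, -0.058, 0.002], [-0.058, 0.998, -0.002], [-0.002, -0.002, -1.0]]
force: [-0.2, -0.7, -1.1]
opening: 0.295
grasp_force: 30.0
```

```bash
python3 - <<'E'
from h import *; from rig import *
s=read_state();row(s,[.5865,-.1655,.04],3.5)
c=capture("wrist");t=capture("top");pickle.dump((s,c,t),open("w5.pkl","wb"))
o=np.zeros((600,800,3),np.uint8);o[:480,:480]=c["image"][:,80:560]
a=cv2.resize(t["image"][195:345,345:425],None,fx=4,fy=4);o[:,480:]=a
cv2.imwrite("pics/w5.png",np.clip(o[:,:,::-1]*1.3,0,255).astype(np.uint8))
E
```

```text
t 10.9833 row [-0.012, 0.0038, 0.083, -0.0021, 0.0027, -0.0043] pos [ 0.5829 -0.1668  0.0649] F [-0.2 -0.7 -1.1]
```

View pics/w5.png

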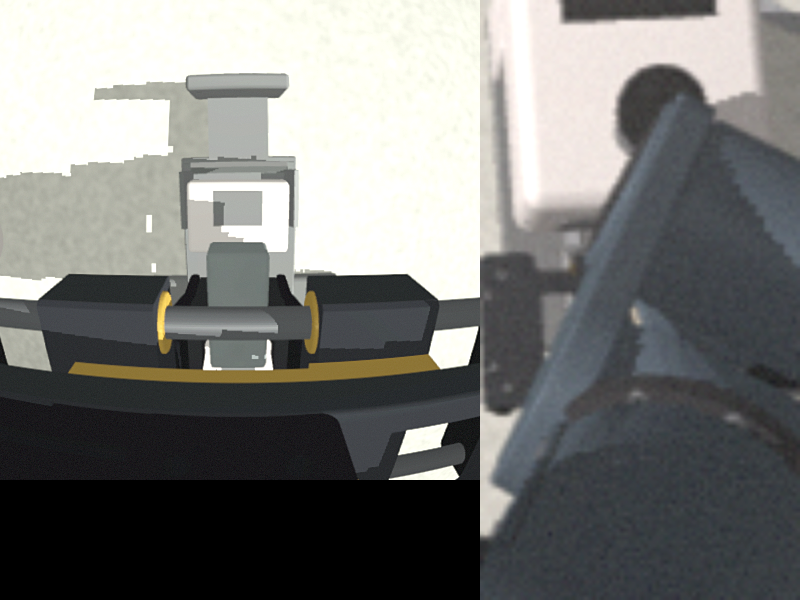

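The wrist view shows the tab's front edge from (186,76) to (288,74), the pocket's outer rim corners at (181,158) and (297,157), and the held cassette's front corners at (187,181) and (292,181).

```bash
python3 - <<'E'
from h import *
np.set_printoptions(linewidth=220)
s,c,t=pickle.load(open("w5.pkl","rb"))
g=cv2.cvtColor(c["image"],cv2.COLOR_RGB2GRAY)
print(g[80,260:375]);print(g[172,255:285],g[172,365:385]);print(g[200,262:275],g[200,365:385]);print(g[68:104,320]);print(g[150:195,320])
for n,u,v,z in[("tabR",266,75,.054),("tabL",368.5,73.5,.054),("rimR",261,158,.033),("rimL",377,157,.033),("rimR2",261,200,.033),("rimL2",377.5,200,.033),("cR",267,181,.0604),("cL",372.5,181,.0604)]:print(n,wz(c,s,u,v,z).round(4))
E
```

```text
[207 207 205 207 205 170  85  96 124 136 135 134 135 135 135 134 133 135 136 136 135 134 136 136 135 135 135 135 135 137 136 136 134 135 135 136 136 135 136 136 136 136 135 137 138 136 136 138 136 137 136 137 137 137
 137 137 136 137 135 136 136 135 135 136 137 136 137 137 137 137 137 137 137 137 137 136 138 139 137 137 138 136 138 137 137 137 138 138 137 136 136 138 137 138 136 136 136 136 137 137 137 136 137 136 136 137 142 146
 151 195 205 202 199 198 198]
[136 137 137 126  85  80  80  79  78  76  78  77  76  78  77  78  79  77  75  75  73  71  74  77  74  74  74  75  77  75] [ 79  78  78  78  78  75  78  74  77 122 165 173 170 181 199 207 205 204 203 202]
[ 81  82  77  76  85 126 143 147 150 149 149 150 178] [226 237 251 205 124  74  74  75  90 139 172 171 171 181 200 200 199 201 202 202]
[206 206 205 208 211 127 111 126 135 137 135 137 136 138 136 136 136 129 124 117 100  83  76  78  77  81  79  78  82 109 140 139 139 138 138 137]
[137 136 137 136 137 137 137 143 130  88  87 105 125 125 123 125 114 107 107 106 107 107 122 135 137 138 135 137 135 135 133 146 185 199 206 214 218 218 220 222 196 130 133 135 134]
tabR [ 0.4801 -0.1984  0.054 ]
tabL [ 0.4766 -0.1494  0.054 ]
rimR [ 0.5218 -0.2018  0.033 ]
rimL [ 0.5176 -0.1394  0.033 ]
rimR2 [ 0.5449 -0.201   0.033 ]
rimL2 [ 0.5411 -0.1372  0.033 ]
cR [ 0.5314 -0.1944  0.0604]
cL [ 0.5285 -0.145   0.0604]
```

```bash
python3 - <<'E'
from h import *; from rig import *
s=read_state();row(s,[.5863,-.166,.044],3.7)
E
```

```text
t 11.0833 row [-0.0117, 0.0021, 0.0703, -0.0022, 0.0028, -0.0088] pos [ 0.5828 -0.1668  0.0651] F [ 0.2  0.2 -0.4]
```

step_arm(steps=[[-0.004,0.002,0.02,-0.002,0.002,-0.008,1],[-0.008,0.002,0.04,-0.002,0.002,-0.008,1],[-0.012,0.002,0.06,-0.002,0.002,-0.008,1],[-0.012,0.002,0.07,-0.002,0.002,-0.008,1],[-0.012,0.002,0.07,-0.002,0.002,-0.008,1],[-0.012,0.002,0.07,-0.002,0.002,-0.008,1],[-0.012,0.002,0.07,-0.002,0.002,-0.008,1]])

```text
time_s: 11.67
position: [0.5851, -0.1655, 0.0422]
tcp_rot: [[-0.998, -0.064, -0.003], [-0.064, 0.998, 0.001], [0.003, 0.002, -1.0]]
force: [0.2, 0.3, -0.5]
opening: 0.296
grasp_force: 30.0
```

```bash
python3 - <<'E'
from h import *; from rig import *
s=read_state();row(s,[.5863,-.166,.0300],3.7)
E
```

```text
t 11.6667 row [-0.004, -0.0021, 0.0407, 0.0021, -0.0033, -0.0009] pos [ 0.5851 -0.1655  0.0422] F [ 0.2  0.3 -0.5]
```

step_arm(steps=[[-0.003,-0.001,0.01,0.001,-0.002,0,1],[-0.003,-0.001,0.02,0.001,-0.002,0,1],[-0.003,-0.001,0.03,0.001,-0.002,0,1],[-0.003,-0.001,0.036,0.001,-0.002,0,1],[-0.003,-0.001,0.036,0.001,-0.002,0,1],[-0.003,-0.001,0.036,0.001,-0.002,0,1]])

```text
time_s: 12.17
position: [0.5859, -0.1657, 0.0313]
tcp_rot: [[-0.998, -0.064, -0.001], [-0.064, 0.998, 0.001], [0.001, 0.001, -1.0]]
force: [-0.7, 0.0, -1.0]
opening: 0.293
grasp_force: 30.0
```

```bash
python3 - <<'E'
from h import *; from rig import *
s=read_state();row(s,[.5863,-.166,.0295],3.7);print(s["tcp_rot"].round(4)[:,2],s["moment"])
E
```

```text
t 12.1667 row [-0.0014, -0.0012, 0.0061, 0.0012, -0.0014, -0.001] pos [ 0.5859 -0.1657  0.0313] F [-0.7  0.  -1. ]
[-1.2e-03  9.0e-04 -1.0e+00] [-0.00438002 -0.01670433  0.01561753]
```

step_arm(steps=[[0,0,0.003,0,0,0,1],[0,0,0.005,0,0,0,1],[0,0,0.005,0,0,0,1],[0,0,0.005,0,0,0,1]])

```text
time_s: 12.5
position: [0.586, -0.1657, 0.0301]
tcp_rot: [[-0.998, -0.064, -0.001], [-0.064, 0.998, 0.001], [0.001, 0.001, -1.0]]
force: [0.6, -0.4, -0.6]
opening: 0.297
grasp_force: 30.0
```

step_arm(steps=[[0,0,0,0,0,0,-0.3],[0,0,0,0,0,0,-0.3],[0,0,0,0,0,0,-0.3],[0,0,0,0,0,0,-0.3],[0,0,0,0,0,0,-0.3],[0,0,0,0,0,0,-0.3],[0,0,0,0,0,0,-0.3]])

```text
time_s: 13.08
position: [0.586, -0.1657, 0.0301]
tcp_rot: [[-0.998, -0.064, -0.001], [-0.064, 0.998, 0.001], [0.001, 0.001, -1.0]]
force: [0.9, -0.1, -0.5]
opening: 0.634
grasp_force: 0.0
```

step_arm(steps=[[0,0,-0.01,0,0,0,-0.3],[0,0,-0.05,0,0,0,-0.3],[0,0,-0.1,0,0,0,-0.3],[0,0,-0.17,0,0,0,-0.3],[0,0,-0.25,0,0,0,-0.3],[0.03,0,-0.3,0,0,0,-0.3],[0.03,0,-0.3,0,0,0,-0.3],[0.03,0,-0.3,0,0,0,-0.3]])

```text
time_s: 13.75
position: [0.5776, -0.1666, 0.1217]
tcp_rot: [[-0.998, -0.064, 0.002], [-0.064, 0.998, -0.0], [-0.002, -0.001, -1.0]]
force: [-0.2, -0.7, -0.7]
opening: 0.653
grasp_force: 0.0
```

```bash
python3 - <<'E'
from h import *; from rig import *
s=read_state();print(s["position"],s["opening"])
c=capture("wrist");t=capture("scene");pickle.dump((s,c,t),open("w6.pkl","wb"))
o=np.zeros((480,800,3),np.uint8);o[:,:480]=c["image"][:,80:560]
a=cv2.resize(t["image"][225:345,220:300],None,fx=4,fy=4);o[:,480:]=a
cv2.imwrite("pics/w6.png",np.clip(o[:,:,::-1]*1.3,0,255).astype(np.uint8))
E
```

```text
[ 0.57759631 -0.16658639  0.121686  ] 0.6531109365562067
```

View pics/w6.png

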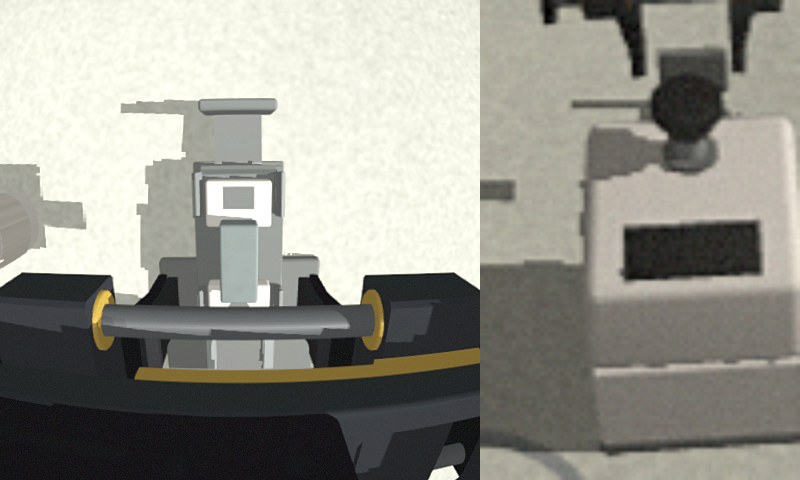

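The cassette lies in the pocket: its front end spans columns 206–271 from row 181, and the rim spans 193–284. I'll check its level and its centring numerically.

```bash
python3 - <<'E'
from h import *
np.set_printoptions(linewidth=220)
s,c,t=pickle.load(open("w6.pkl","rb"))
g=cv2.cvtColor(c["image"],cv2.COLOR_RGB2GRAY)
print("rows",g[155:190,300]);print("r195",g[195,268:292],g[195,345:370]);print("r215",g[215,280:292],g[215,345:358]); print("bar240",g[240,295:345]);print("barcol",g[212:230,318],g[295:308,318]); print("tab",g[92:102,318],g[105,275:285],g[105,350:362])
for n,u,v,z in[("cR195",286.5,195,.034),("cL195",350.5,195,.034),("front",319,180,.034),("barR",299,240,.054),("barL",337.5,240,.054),("barfront",319,220,.054)]:print(n,wz(c,s,u,v,z).round(4))
E
```

```text
rows [128 128 128 127 129 128 126 134 144  84  92 115 115 115 107 100  99  97 102 120 128 123 103  87 108 136 180 195 206 207 207 207 208 207 207]
r195 [125 124 125 121 100  83  85 117 144 148 146 130  74  68  70  77  76  99 142 184 204 207 207 206] [207 208 207 210 221 229 167  82  74  71  81  74  70  69  69  71 112 158 162 164 183 190 190 191 191]
r215 [ 73  70  73  74  77  82 123 135 139 140 139 143] [208 207 206 210 225 239 158 124 127 123 107  89  84]
bar240 [ 79  79  79  75  80  98 123 138 136 134 137 137 138 138 138 138 137 138 139 137 138 139 137 137 138 137 136 135 136 136 136 136 137 136 138 138 139 138 137 138 141 151 161 131 126 124 126 126 128 125]
barcol [207 207 208 209 195 143 134 115  80  76  77  76  87 110 127 133 138 139] [135 135 136 137 136 138 137 127 122 125 126  93  60]
tab [195 194 197 198 199 192 134 108 120 129] [126 128 126  94  86 112 125 126 123 125] [128 129 129 127 129 135 148 165 189 190 187 189]
cR195 [ 0.544  -0.1913  0.034 ]
cL195 [ 0.5411 -0.1469  0.034 ]
front [ 0.5322 -0.1695  0.034 ]
barR [ 0.5705 -0.1802  0.054 ]
barL [ 0.5689 -0.1549  0.054 ]
barfront [ 0.5563 -0.1679  0.054 ]
```

```bash
python3 - <<'E'
from h import *; from rig import *
s=read_state();row(s,[.445,-.176,.12],3.7)
E
```

```text
t 13.85 row [0.4406, -0.0049, -0.0003, 0.0016, -0.0017, -0.0011] pos [ 0.5768 -0.1661  0.1197] F [-0.7 -0.4 -0.3]
```

step_arm(steps=[[0.08,-0.001,0,0,0,0,1],[0.2,-0.003,0,0,0,0,1],[0.32,-0.004,0,0,0,0,1],[0.42,-0.005,0,0,0,0,1],[0.44,-0.005,0,0,0,0,1],[0.44,-0.005,0,0,0,0,1],[0.44,-0.005,0,0,0,0,1],[0.44,-0.005,0,0,0,0,1]])

```text
time_s: 14.52
position: [0.4473, -0.177, 0.12]
tcp_rot: [[-0.998, -0.064, 0.001], [-0.064, 0.998, -0.0], [-0.001, -0.0, -1.0]]
force: [-0.3, -0.5, 0.2]
opening: 0.131
grasp_force: 0.0
```

step_arm(steps=[[0,0,0.05,0,0,0,1],[0,0,0.12,0,0,0,1],[0,0,0.19,0,0,0,1],[0,0,0.25,0,0,0,1],[0,0,0.28,0,0,0,1],[0,0,0.28,0,0,0,1],[0,0,0.28,0,0,0,1]])

```text
time_s: 15.1
position: [0.4462, -0.1762, 0.0358]
tcp_rot: [[-0.998, -0.065, -0.001], [-0.065, 0.998, 0.001], [0.001, 0.001, -1.0]]
force: [-0.4, -0.1, 0.6]
opening: 0.004
grasp_force: 0.0
```

```bash
python3 - <<'E'
from h import *; from rig import *
s=read_state();print(s["opening"]);row(s,[.5,-.1725,.036],3.7)
E
```

```text
0.004298551649984454
t 15.1 row [-0.1799, 0.0009, -0.0008, 0.0012, -0.0011, -0.0] pos [ 0.4462 -0.1762  0.0358] F [-0.4 -0.1  0.6]
```

step_arm(steps=[[-0.03,0,0,0,0,0,1],[-0.055,0,0,0,0,0,1],[-0.08,0,0,0,0,0,1],[-0.105,0,0,0,0,0,1],[-0.13,0,0,0,0,0,1],[-0.155,0,0,0,0,0,1],[-0.18,0,0,0,0,0,1],[-0.2,0,0,0,0,0,1]])

```text
time_s: 15.77
position: [0.5061, -0.1721, 0.0362]
tcp_rot: [[-0.998, -0.064, -0.001], [-0.064, 0.998, 0.001], [0.001, 0.001, -1.0]]
force: [-1.5, -0.1, 0.5]
opening: 0.002
grasp_force: 0.9
```

step_arm(steps=[[-0.025,0,0,0,0,0,1],[-0.05,0,0,0,0,0,1],[-0.075,0,0,0,0,0,1],[-0.1,0,0,0,0,0,1],[-0.12,0,0,0,0,0,1],[-0.14,0,0,0,0,0,1],[-0.15,0,0,0,0,0,1]])

```text
time_s: 16.35
position: [0.5512, -0.1694, 0.036]
tcp_rot: [[-0.998, -0.064, -0.0], [-0.064, 0.998, 0.001], [0.0, 0.001, -1.0]]
force: [-1.1, 1.4, 0.8]
opening: 0.007
grasp_force: 0.8
```

step_arm(steps=[[-0.01,0,0,0,0,0,1],[-0.02,0,0,0,0,0,1],[-0.03,0,0,0,0,0,1],[-0.035,0,0,0,0,0,1],[-0.04,0,0,0,0,0,1]])

```text
time_s: 16.77
position: [0.5622, -0.1687, 0.036]
tcp_rot: [[-0.998, -0.064, -0.001], [-0.064, 0.998, 0.001], [0.001, 0.001, -1.0]]
force: [-1.6, 0.7, -0.2]
opening: 0.005
grasp_force: 0.8
```

step_arm(steps=[[-0.004,0,0,0,0,0,1],[-0.008,0,0,0,0,0,1],[-0.012,0,0,0,0,0,1],[-0.012,0,0,0,0,0,1]])

```text
time_s: 17.1
position: [0.566, -0.1685, 0.0361]
tcp_rot: [[-0.998, -0.064, -0.0], [-0.064, 0.998, 0.001], [0.0, 0.001, -1.0]]
force: [-0.8, 0.7, -0.5]
opening: 0.005
grasp_force: 0.5
```

step_arm(steps=[[-0.004,0,0,0,0,0,1],[-0.008,0,0,0,0,0,1],[-0.012,0,0,0,0,0,1],[-0.012,0,0,0,0,0,1]])

```text
time_s: 17.43
position: [0.5664, -0.1685, 0.036]
tcp_rot: [[-0.998, -0.065, -0.007], [-0.065, 0.998, 0.001], [0.007, 0.002, -1.0]]
force: [-7.6, -2.7, 4.3]
opening: 0.006
grasp_force: 4.0
```

The tray is home: motion stopped at x = 0.566 with 8 N. Back off, rise, and go over the knob.

step_arm(steps=[[0.03,0,0,0,0,0,1],[0.08,0,0,0,0,0,1],[0.1,0,-0.1,0,0,0,1],[0.1,0,-0.22,0,0,0,1],[0.1,0,-0.34,0,0,0,1],[0.1,0,-0.46,0,0,0,1],[0.1,0,-0.58,0,0,0,1],[0.1,0,-0.7,0,0,0,1]])

```text
time_s: 18.1
position: [0.5403, -0.1706, 0.2484]
tcp_rot: [[-0.998, -0.063, 0.003], [-0.063, 0.998, -0.0], [-0.003, -0.001, -1.0]]
force: [0.4, 0.1, -0.1]
opening: 0.005
grasp_force: 0.0
```

step_arm(steps=[[0,0,-0.08,0,0,0,1],[0,0,-0.08,0,0,0,1],[0,0,-0.08,0,0,0,1]])

```text
time_s: 18.35
position: [0.5411, -0.1711, 0.2722]
tcp_rot: [[-0.998, -0.064, 0.005], [-0.064, 0.998, -0.002], [-0.005, -0.003, -1.0]]
force: [-0.8, -0.2, -1.2]
opening: 0.005
grasp_force: 0.0
```

```bash
python3 - <<'E'
from h import *; from rig import *
s=read_state();row(s,[.684,-.1597,.25],3.7)
t=capture("top");pickle.dump((s,t),open("t7.pkl","wb"))
c=capture("wrist");f=371.6
g=cv2.cvtColor(t["image"],cv2.COLOR_RGB2GRAY)
m=(g[200:245,368:412]<45).astype(np.uint8);n,l,st,ce=cv2.connectedComponentsWithStats(m);print(st,ce+[368,200])
E
```

```text
t 18.35 row [-0.4774, 0.0077, 0.0766, -0.0032, 0.0066, -0.0012] pos [ 0.5411 -0.1711  0.2722] F [-0.8 -0.2 -1.2]
[[   0    0   44   45 1746]
 [  13   12   20   22  233]
 [  40   40    1    1    1]] [[389.28293242 221.89633448]
 [391.0472103  222.69957082]
 [408.         240.        ]]
```

step_arm(steps=[[-0.08,0.001,0,0,0,0,1],[-0.19,0.003,0,0,0,0,1],[-0.3,0.005,0,0,0,0,1],[-0.4,0.007,0.03,0,0,0,1],[-0.47,0.007,0.07,0,0,0,1],[-0.475,0.007,0.1,0,0,0,1],[-0.475,0.007,0.12,0,0,0,1],[-0.475,0.007,0.12,0,0,0,1]])

```text
time_s: 19.12
position: [0.679, -0.1584, 0.2298]
tcp_rot: [[-0.998, -0.064, -0.009], [-0.064, 0.998, 0.004], [0.008, 0.004, -1.0]]
force: [0.4, 0.2, -0.5]
opening: 0.006
grasp_force: 0.0
```

step_arm(steps=[[0,0,0,0,0,0,1],[0,0,0,0,0,0,1],[0,0,0,0,0,0,1]])

```text
time_s: 19.37
position: [0.6813, -0.1595, 0.2351]
tcp_rot: [[-0.998, -0.063, 0.0], [-0.063, 0.998, 0.0], [-0.0, 0.0, -1.0]]
force: [-0.5, 0.3, 0.7]
opening: 0.002
grasp_force: 0.0
```

```bash
python3 - <<'E'
from h import *; from rig import *
s=read_state();row(s,[.684,-.1597,.215],3.7)
E
```

```text
t 19.3667 row [-0.0089, -0.0011, 0.0671, 0.0002, 0.0005, -0.0017] pos [ 0.6813 -0.1595  0.2351] F [-0.5  0.3  0.7]
```

step_arm(steps=[[-0.009,0,0.02,0,0,0,1],[-0.009,0,0.04,0,0,0,1],[-0.009,0,0.06,0,0,0,1],[-0.009,0,0.075,0,0,0,1],[-0.009,0,0.08,0,0,0,1],[-0.009,0,0.08,0,0,0,1],[-0.009,0,0.08,0,0,0,1]])

```text
time_s: 19.95
position: [0.6843, -0.1589, 0.2097]
tcp_rot: [[-0.998, -0.064, -0.001], [-0.064, 0.998, 0.001], [0.001, 0.001, -1.0]]
force: [-0.2, 0.8, 0.3]
opening: 0.004
grasp_force: 0.0
```

step_arm(steps=[[0,0,0.007,0,0,0,1],[0,0,0.014,0,0,0,1],[0,0,0.021,0,0,0,1],[0,0,0.028,0,0,0,1],[0,0,0.035,0,0,0,1],[0,0,0.035,0,0,0,1]])

```text
time_s: 20.45
position: [0.6839, -0.1588, 0.1988]
tcp_rot: [[-0.998, -0.064, -0.002], [-0.064, 0.998, 0.001], [0.002, 0.001, -1.0]]
force: [-0.4, 0.2, -0.1]
opening: 0.004
grasp_force: 0.0
```

step_arm(steps=[[0,0,0.007,0,0,0,1],[0,0,0.014,0,0,0,1],[0,0,0.02,0,0,0,1],[0,0,0.02,0,0,0,1]])

```text
time_s: 20.78
position: [0.6843, -0.159, 0.1933]
tcp_rot: [[-0.998, -0.064, -0.001], [-0.064, 0.998, 0.001], [0.001, 0.001, -1.0]]
force: [1.0, 0.2, 1.1]
opening: 0.004
grasp_force: 0.7
```

step_arm(steps=[[0,0,0.006,0,0,0,1],[0,0,0.012,0,0,0,1],[0,0,0.012,0,0,0,1]])

```text
time_s: 21.03
position: [0.6843, -0.1589, 0.1897]
tcp_rot: [[-0.998, -0.064, -0.001], [-0.064, 0.998, 0.001], [0.001, 0.001, -1.0]]
force: [0.5, -0.2, 1.1]
opening: 0.004
grasp_force: 0.8
```

step_arm(steps=[[0,0,0.006,0,0,0,1],[0,0,0.012,0,0,0,1],[0,0,0.012,0,0,0,1]])

```text
time_s: 21.28
position: [0.6843, -0.1589, 0.1859]
tcp_rot: [[-0.998, -0.064, -0.001], [-0.064, 0.998, 0.001], [0.001, 0.001, -1.0]]
force: [1.0, -0.2, 2.6]
opening: 0.004
grasp_force: 0.9
```

Contact with the return spring began at about z = 0.195. I'll continue in small steps to the soft stop.

step_arm(steps=[[0,0,0.004,0,0,0,1],[0,0,0.007,0,0,0,1],[0,0,0.007,0,0,0,1]])

```text
time_s: 21.53
position: [0.6843, -0.159, 0.184]
tcp_rot: [[-0.998, -0.064, -0.001], [-0.064, 0.998, 0.001], [0.001, 0.001, -1.0]]
force: [0.4, 0.3, 1.7]
opening: -0.001
grasp_force: 0.9
```

step_arm(steps=[[0,0,0.004,0,0,0,1],[0,0,0.005,0,0,0,1],[0,0,0.005,0,0,0,1]])

```text
time_s: 21.78
position: [0.6843, -0.1589, 0.1826]
tcp_rot: [[-0.998, -0.064, -0.001], [-0.064, 0.998, 0.001], [0.001, 0.001, -1.0]]
force: [-0.5, 0.0, 1.9]
opening: 0.007
grasp_force: 0.9
```

step_arm(steps=[[0,0,0.004,0,0,0,1],[0,0,0.005,0,0,0,1],[0,0,0.005,0,0,0,1]])

```text
time_s: 22.03
position: [0.6843, -0.1589, 0.1811]
tcp_rot: [[-0.998, -0.064, -0.001], [-0.064, 0.998, 0.001], [0.001, 0.001, -1.0]]
force: [-0.3, 1.0, 1.9]
opening: 0.006
grasp_force: 1.0
```

```bash
python3 - <<'E'
from rig import *
s=read_state();print(s["position"],s["force"])
E
```

```text
[ 0.6843321  -0.15894148  0.1810797 ] [-0.28118603  0.99353812  1.85820016]
```

step_arm(steps=[[0,0,0.004,0,0,0,1],[0,0,0.005,0,0,0,1],[0,0,0.005,0,0,0,1]])

```text
time_s: 22.28
position: [0.6845, -0.159, 0.1803]
tcp_rot: [[-0.998, -0.064, -0.0], [-0.064, 0.998, 0.0], [0.0, 0.0, -1.0]]
force: [-0.7, -0.1, 4.5]
opening: 0.006
grasp_force: 2.5
```

step_arm(steps=[[0,0,0.002,0,0,0,1],[0,0,0.004,0,0,0,1],[0,0,0.004,0,0,0,1]])

```text
time_s: 22.53
position: [0.6846, -0.159, 0.1794]
tcp_rot: [[-0.998, -0.064, 0.0], [-0.064, 0.998, 0.0], [-0.0, 0.0, -1.0]]
force: [-0.9, 0.1, 6.3]
opening: 0.005
grasp_force: 3.0
```

step_arm(steps=[[0,0,0.002,0,0,0,1],[0,0,0.002,0,0,0,1],[0,0,0.002,0,0,0,1],[0,0,0.002,0,0,0,1],[0,0,0.002,0,0,0,1],[0,0,0.002,0,0,0,1]])

```text
time_s: 23.03
position: [0.6846, -0.159, 0.1791]
tcp_rot: [[-0.998, -0.064, 0.0], [-0.064, 0.998, 0.0], [-0.0, 0.0, -1.0]]
force: [-0.5, -0.2, 6.2]
opening: 0.009
grasp_force: 3.1
```

step_arm(steps=[[0,0,0,0,0,0,1],[0,0,0,0,0,0,1],[0,0,0,0,0,0,1],[0,0,0,0,0,0,1],[0,0,0,0,0,0,1],[0,0,0,0,0,0,1],[0,0,0,0,0,0,1],[0,0,0,0,0,0,1]])

```text
time_s: 23.7
position: [0.6846, -0.1591, 0.1791]
tcp_rot: [[-0.998, -0.064, 0.0], [-0.064, 0.998, 0.0], [-0.0, 0.0, -1.0]]
force: [-0.2, 0.3, 6.7]
opening: 0.004
grasp_force: 3.1
```

Held at the soft stop for over a second at 6.5 N. Now I'll press on firmly.

step_arm(steps=[[0,0,0.005,0,0,0,1],[0,0,0.01,0,0,0,1],[0,0,0.015,0,0,0,1],[0,0,0.015,0,0,0,1]])

```text
time_s: 24.03
position: [0.6851, -0.1592, 0.1767]
tcp_rot: [[-0.998, -0.064, 0.002], [-0.064, 0.998, -0.001], [-0.002, -0.001, -1.0]]
force: [-1.9, 0.7, 13.1]
opening: 0.003
grasp_force: 6.6
```

step_arm(steps=[[0,0,0.005,0,0,0,1],[0,0,0.01,0,0,0,1],[0,0,0.01,0,0,0,1]])

```text
time_s: 24.28
position: [0.6851, -0.1593, 0.1742]
tcp_rot: [[-0.998, -0.064, 0.002], [-0.064, 0.998, -0.001], [-0.002, -0.001, -1.0]]
force: [-3.3, 0.5, 13.8]
opening: 0.005
grasp_force: 7.1
```

step_arm(steps=[[0,0,0.005,0,0,0,1],[0,0,0.01,0,0,0,1],[0,0,0.01,0,0,0,1]])

```text
time_s: 24.53
position: [0.6852, -0.1593, 0.1713]
tcp_rot: [[-0.998, -0.064, 0.003], [-0.064, 0.998, -0.001], [-0.003, -0.001, -1.0]]
force: [-2.6, 1.0, 14.2]
opening: 0.002
grasp_force: 7.3
```

step_arm(steps=[[0,0,0.005,0,0,0,1],[0,0,0.01,0,0,0,1],[0,0,0.01,0,0,0,1]])

```text
time_s: 24.78
position: [0.6854, -0.1594, 0.1692]
tcp_rot: [[-0.998, -0.064, 0.003], [-0.064, 0.998, -0.001], [-0.003, -0.001, -1.0]]
force: [-3.7, 1.2, 19.3]
opening: 0.003
grasp_force: 9.3
```

step_arm(steps=[[0,0,0.004,0,0,0,1],[0,0,0.007,0,0,0,1],[0,0,0.007,0,0,0,1]])

```text
time_s: 25.03
position: [0.6858, -0.1596, 0.1691]
tcp_rot: [[-0.998, -0.064, 0.005], [-0.064, 0.998, -0.002], [-0.005, -0.002, -1.0]]
force: [-5.8, 2.5, 26.3]
opening: 0.004
grasp_force: 12.4
```

The hard stop is reached: z is unchanged at 0.169 while the force rose to 26 N. I'll hold briefly, then follow the knob up slowly.

step_arm(steps=[[0,0,0,0,0,0,1],[0,0,0,0,0,0,1],[0,0,0,0,0,0,1],[0,0,-0.006,0,0,0,1],[0,0,-0.012,0,0,0,1],[0,0,-0.018,0,0,0,1],[0,0,-0.024,0,0,0,1],[0,0,-0.03,0,0,0,1]])

```text
time_s: 25.7
position: [0.6845, -0.159, 0.1726]
tcp_rot: [[-0.998, -0.064, 0.0], [-0.064, 0.998, 0.0], [-0.0, 0.0, -1.0]]
force: [0.2, -0.0, 1.7]
opening: 0.009
grasp_force: 1.2
```

step_arm(steps=[[0,0,-0.006,0,0,0,1],[0,0,-0.012,0,0,0,1],[0,0,-0.018,0,0,0,1],[0,0,-0.024,0,0,0,1],[0,0,-0.03,0,0,0,1],[0,0,-0.036,0,0,0,1],[0,0,-0.042,0,0,0,1],[0,0,-0.048,0,0,0,1]])

```text
time_s: 26.37
position: [0.6843, -0.1589, 0.1857]
tcp_rot: [[-0.998, -0.064, -0.001], [-0.064, 0.998, 0.001], [0.001, 0.001, -1.0]]
force: [0.8, -0.5, 2.3]
opening: 0.004
grasp_force: 0.8
```

step_arm(steps=[[0,0,-0.008,0,0,0,1],[0,0,-0.016,0,0,0,1],[0,0,-0.024,0,0,0,1],[0,0,-0.032,0,0,0,1],[0,0,-0.04,0,0,0,1],[0,0,-0.048,0,0,0,1],[0,0,-0.056,0,0,0,1],[0,0,-0.064,0,0,0,1]])

```text
time_s: 27.03
position: [0.6841, -0.1588, 0.2048]
tcp_rot: [[-0.998, -0.064, -0.002], [-0.064, 0.998, 0.001], [0.001, 0.001, -1.0]]
force: [-0.2, 0.1, -0.2]
opening: 0.005
grasp_force: 0.0
```

step_arm(steps=[[0,0,-0.02,0,0,0,1],[0,0,-0.06,0,0,0,1],[0,0,-0.12,0,0,0,1],[0,0,-0.18,0,0,0,1],[0.05,0,-0.22,0,0,0,1],[0.15,0,-0.24,0,0,0,1],[0.27,0,-0.24,0,0,0,1],[0.38,0,-0.24,0,0,0,1]])

```text
time_s: 27.7
position: [0.5698, -0.1664, 0.2787]
tcp_rot: [[-0.998, -0.065, 0.001], [-0.065, 0.998, -0.001], [-0.001, -0.001, -1.0]]
force: [-0.3, -0.7, -0.3]
opening: 0.005
grasp_force: 0.0
```

step_arm(steps=[[0.08,0,0,0,0,0,1],[0.15,0,0,0,0,0,1],[0.2,0,0,0,0,0,1],[0.2,0,0,0,0,0,1],[0.2,0,0,0,0,0,1],[0.2,0,0,0,0,0,1]])

```text
time_s: 28.2
position: [0.5119, -0.1705, 0.278]
tcp_rot: [[-0.998, -0.064, 0.002], [-0.064, 0.998, -0.0], [-0.002, -0.0, -1.0]]
force: [0.5, -0.6, 0.3]
opening: 0.005
grasp_force: 0.0
```

```bash
python3 - <<'E'
from h import *; from rig import *
s=read_state();print(s["time_s"],s["position"])
t=capture("top");c=capture("scene");d=pickle.load(open("c0.pkl","rb"))
o=np.zeros((480,800,3),np.uint8)
o[:,:400]=cv2.resize(t["image"][195:315,345:445],None,fx=4,fy=4)
o[:,400:]=cv2.resize(c["image"][225:345,220:320],None,fx=4,fy=4)
cv2.imwrite("pics/end.png",o[:,:,::-1])
E
```

```text
28.2 [ 0.51192372 -0.17052128  0.27799506]
```

View pics/end.png

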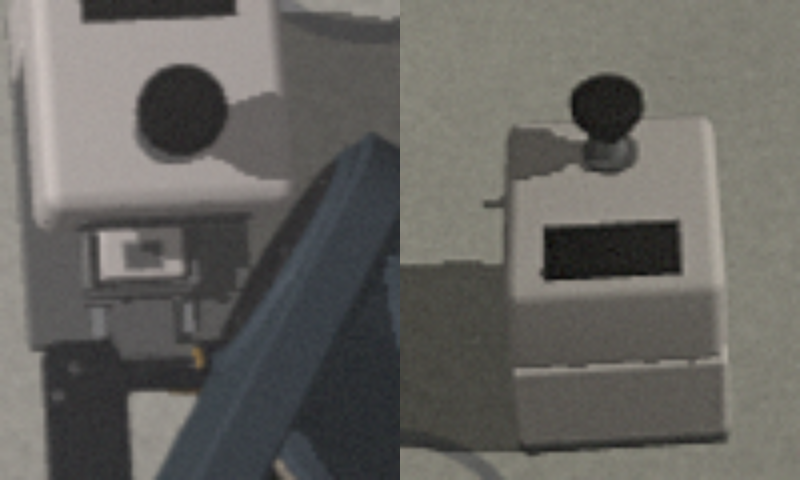

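The knob is up (at (182,110) on the left and (607,105) on the right). The tray is home, and the cassette's front end lies inside the pocket at (142,254).

```bash
python3 -c "
from rig import *
print(hand_in())"
```

```text
the job is handed in; nothing more can be done
None
```

I handed the job in at about 28 s (no verdict came back): the cassette is in the closed tray, the knob was held over 1 s at the soft stop and pressed to the hard stop at 26 N, then followed up slowly and left untouched. The first grasp closed above the bar and had to be redone, because the fingertips sit roughly at the TCP, not 25 mm ahead.

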